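# Index the hub to the pointer

## Robot

A 6-joint arm with a two-finger parallel gripper is mounted at the origin on a cart in front of the work surface, level with it; the furniture and walls round the work are solid. World frame = base frame: x ahead of the robot, y to its left, z up, the work surface at z = 0. Lengths are in m, angles in degrees, forces in N, time in s.
With the tool pointing down it reaches from about 0.375 to 0.75 m from the base axis. Payload 9 kg.
Tool frame: the origin (TCP) lies at the very end of the fingers, on their centre line; the grasp point (between the pads) lies 19 mm behind it; z points along the fingers, y is the line along which they close (so a half turn about z gives the same grasp; the last joint's range is limited). The gripper opens to 85 mm and grips with 20 to 120 N. Pads are 22 mm wide; open, the fingers measure 114 mm over their backs; the gripper's body (76 mm by 85 mm) begins 54 mm behind the grasp point. The pads swing forward as they close: fully open they stand 13 mm farther back than shut.
Start: joints at [-84.609, 5.964, 5.575, 89.605, 0, 77.527], TCP at [0.184, -0.571, 0.231] pointing down, gripper open.
Joint ranges: [-171.21, 171.21], [-48.23, 106.86], [-62.78, 66.21], [-105.2, 120.99], [-86.42, 89.51], [-180, 180]. Speed limits (degrees/s): [127.2, 127.2, 147.25, 180, 180, 180].

## Interface

Orientations are given as a 3x3 rotation matrix whose columns are the frame's x, y, z axes.
In Python, from rig import robot gives the robot as it stands.
- The arm moves only by the shell command python3 -m jog 'ROWS' [FORCE]. ROWS is JSON, a list of rows, each a list of 7 numbers: the shift along the tool's x, y, z in m, then the turn, a rotation vector about the tool's x, y, z in degrees, then the finger opening in m, from 0 to 0.0854. A call has 1 to 12 rows; each row is the pose to reach, as a shift and turn from the pose commanded when the call began, along the tool's axes at that moment; what a row does not reach only later rows make up. A row lasts 1/12 s, in which the tool goes at most 41.7 mm and 7.16 degrees, less where a joint would pass 70% of its speed; a pose out of reach is approached as far as the arm can. A call with a gripper value outside its range is refused whole. The fingers move at their own pace and stop on an object; FORCE is the grip in N (left out, the last holds). Time passes only in rows, so rows that repeat a pose let the fingers close. It gives the time, the measured TCP pose, the force, the opening and the grip force at its end, in the units of the state.
- robot.get_state(): the state, without advancing time (a new reading comes with each control period).
- robot.camera(name): name is "side" or "top" or "wrist"; returns a dict with "image" (480x640x3 uint8, blue, green, red), "fx", "fy", "cx", "cy" (pixels), "dist" ([k1, k2, p1, p2, k3] as OpenCV has them; the pictures are not rectified), "camera_from_world" (4x4, takes a point from world to camera coordinates). Camera axes: x right, y down, z forward; pixel columns grow to the right and rows downward; lengths in m; the calibration is good to about 2 mm. A picture is of the moment at which its call begins. There is no depth.
- robot.hand_in(): hands the job in; it is judged then, once.
The state is a dict: "clock": time; "joint_positions": joint angles; "dq": joint speeds; "tau": joint torques, N m; "tool_pos": TCP position; "ee_rot": TCP orientation; "force": force on the tool from outside, world axes, zero at the start; "moment": the same for the moment, N m; "opening": finger opening in m; "finger_force": force on a finger pad.
Only numpy, scipy, OpenCV 4.12 (cv2) and the standard library are available. Lean on these libraries where they do the work, as an engineer would, in place of code of your own. Each camera call takes 0.05 s, during which the arm holds its last target. There are 200 camera calls.

## Task

A wheel hub sits on the ratchet index table, and one of its six studs carries a hex nut. Stroke the table's lever all the way out and all the way back, one tooth a stroke, until the stud with the hex nut stands at the pointer post. Work it by the lever only, without pushing the hub round by hand, then leave the lever back at its rest.

Things in the scene. Friction and masses are not known exactly. Their poses are not given: they have to be found in the camera images.
- index_table: Fixed round grey plate, 200 mm across, 12 mm thick. Origin: on the table's vertical axis at bench height; hub and lever turn about this axis. Its +x axis points to the pointer post, a thin steel pin 68 mm high standing 90 mm from the axis, with a short beak towards the axis 56 mm above the bench.
- hub: Hub on the table, origin and axis as index_table's. Steel ratchet wheel, 12 saw teeth, 150 mm across, 20 to 31 mm above the bench; on it a dark flange 120 mm across with six studs (tops at 58 mm) on a 45 mm radius. One stud, on its +x axis, carries a hex nut; the opposite one is covered by a plain round sleeve (top at 70 mm). Stiff (0.4 N m); turns only counter-clockwise seen from above.
- hub_nut (a point): Centre of the top face of the hex nut (24 mm wide, 12 mm high) on its stud, 45 mm from the table's axis, 51 mm above the bench; it turns with the hub.
- index_lever (a joint): Angle of the flat lever under the wheel, counter-clockwise from above: 0 = rest, 0.646 rad = end stop. Sprung back to rest; 3 to 10 N at the grip. Each full stroke out turns the hub to its next tooth position, 30 degrees apart (the first, from in between, may turn it 7 to 37); the hub stays on the way back. One tooth position puts the nut at the pointer: 2 to 4 strokes.
- lever_knob (a point): Point on the centre line of the lever's upright grip, 75 mm above the bench: a black round post 20 mm thick, 19 to 95 mm above the bench, 160 mm from the table's axis, turning with the lever. At rest it stands 108 degrees clockwise of the pointer seen from above.

How it is judged (in metres and radians):
At the end, for the whole second after the job is handed in: The nut stands at the pointer, within 10 mm sideways of the line from the table's axis to the pointer post (about 12 degrees) and on the pointer's side; the lever is back within 0.08 rad of its rest (y of hub_nut in the frame of index_table between -0.01 and 0.01 m and x of hub_nut in the frame of index_table above 0 m and value of joint index_lever below 0.08 rad); the robot touches nothing.
It fails at once if the robot pushes on the hub, its studs or its nut (contact force between the arm and hub above 3 N).
It fails at once if the fingers push on the hub, its studs or its nut (contact force between the fingers and hub above 3 N).
It also fails if it takes over 51 s, if anything falls off the work surface, if the arm or the gripper's body presses on something with over 40 N, if the wrist force passes 120 N, or if a joint passes its speed limit or range.

## Working session

There is one attempt and no reset: what is moved stays moved. The work goes in short steps, Python scripts to look and compute and a shell command to move; the robot and the scene stay as the last step left them, time stands still between calls to the robot, and variables do not carry over. Pictures are saved under pics/ and viewed, at most 10 in all, crops included, and the job is handed in when it is done.

```bash
mkdir -p pics; python3 - <<'E'
from rig import robot
import cv2
s=robot.get_state();print(s['clock'],s['tool_pos'],s['ee_rot'],s['opening'])
for n in('top','side'):
    c=robot.camera(n);cv2.imwrite(f'pics/{n}0.png',c['image']);print(n,c['fx'],c['fy'],c['cx'],c['cy'],c['dist'],c['camera_from_world'])
E
```

```text
0.0 [ 0.18404988 -0.57072594  0.23051779] [[ 9.51781807e-01  3.06775784e-01 -1.01404901e-04]
 [ 3.06775641e-01 -9.51780920e-01  1.33643611e-03]
 [ 3.13470986e-04 -1.30310413e-03 -9.99999102e-01]] 0.08527344462230245
top 475.64866324545284 475.64866324545284 315.29611097376556 250.69360736855668 [-0.01456618  0.          0.          0.          0.        ] [[ 0.01109021 -0.99989933  0.00885058 -0.00854532]
 [-0.99519276 -0.01189846 -0.09721002  0.55178345]
 [ 0.09730555 -0.00772996 -0.99522454  0.86105503]
 [ 0.          0.          0.          1.        ]]
side 548.6520443017286 548.6520443017286 317.4383454806784 230.79918735562134 [-0.16456664  0.          0.          0.          0.        ] [[ 0.97024064 -0.24192538  0.0102571  -0.53121001]
 [-0.11841255 -0.51099011 -0.85139155  0.14668376]
 [ 0.21121451  0.82484012 -0.52443037  0.7771947 ]
 [ 0.          0.          0.          1.        ]]
```

View pics/top0.png

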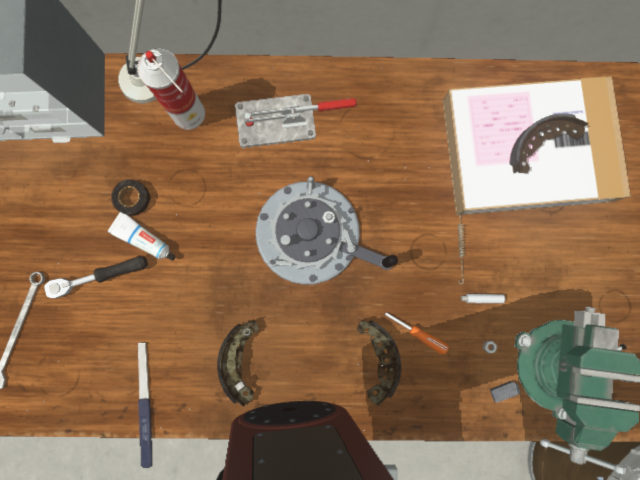

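View pics/side0.png

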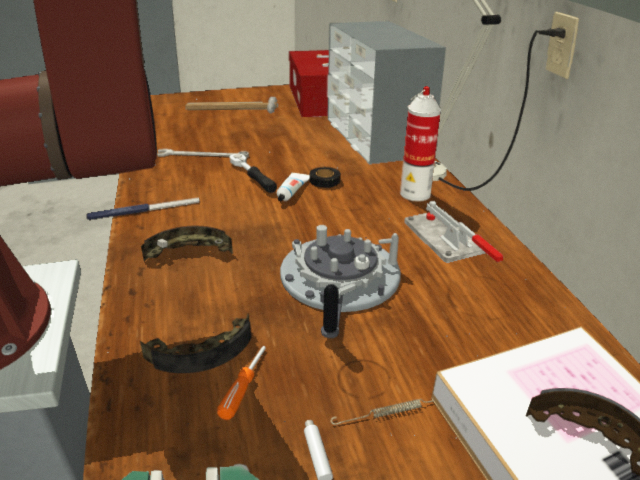

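The top view shows the table centre at about (308,232), the pointer top at (310,180), the nut at (329,216), the sleeve at (285,240) and the knob top at (390,261). In the side view the knob top is at (331,290) and the pointer top at (394,236). Next I'll fit the table pose and check it with an overlay.

```bash
cat > h.py <<'E'
import numpy as np,cv2
from rig import robot
def proj(c,P):
    T=c['camera_from_world'];K=np.array([[c['fx'],0,c['cx']],[0,c['fy'],c['cy']],[0,0,1]])
    return cv2.projectPoints(np.float64(P).reshape(-1,1,3),cv2.Rodrigues(T[:3,:3])[0],T[:3,3],K,np.float64(c['dist']))[0][:,0]
def pol(p,r,a,z): return [p[0]+r*np.cos(p[2]+np.radians(a)),p[1]+r*np.sin(p[2]+np.radians(a)),z]
E
python3 - <<'E'
from h import *
from scipy.optimize import least_squares
t=robot.camera('top');s=robot.camera('side')
g=cv2.cvtColor(t['image'],cv2.COLOR_BGR2HSV)
m=((g[...,1]<70)&(g[...,2]>70)).astype(np.uint8);m[:170]=0;m[300:]=0;m[:,:245]=0;m[:,372:]=0
m=cv2.morphologyEx(m,cv2.MORPH_OPEN,np.ones((15,15)))
ct=max(cv2.findContours(m,0,2)[0],key=cv2.contourArea);e=cv2.fitEllipse(cv2.convexHull(ct));print(e)
def model(p): return np.r_[proj(t,[pol(p,.09,0,.068),pol(p,.16,-108,.095)]),proj(s,[pol(p,.09,0,.068),pol(p,.16,-108,.095)])]
obs=np.array([[310,180],[390,261],[394,236],[331,290]])
r=least_squares(lambda p:(model(p)-obs).ravel(),[.56,0,0],loss='soft_l1');p=r.x
print(p,np.degrees(p[2]),model(p)-obs,proj(t,[[p[0],p[1],.006]]))
np.save('p.npy',p)
o=[]
for c,(x,y) in((t,(240,165)),(s,(260,210))):
    im=cv2.resize(c['image'][y:y+130,x:x+170],None,fx=4,fy=4,interpolation=2)
    A=range(0,360,10)
    for P,col in(([pol(p,.1,a,.012) for a in A],(0,255,0)),([pol(p,.16,-108,.095),pol(p,.16,-108,.019),pol(p,.09,0,.068),pol(p,.09,0,.012)],(0,0,255))):
        for q in proj(c,P): cv2.circle(im,tuple(int(v) for v in (q-[x,y]+.5)*4),3,col,-1)
    o.append(im)
cv2.imwrite('pics/ov.png',cv2.resize(np.vstack(o),(390,600),interpolation=3))
E
```

```text
((307.3727111816406, 232.55364990234375), (102.96755981445312, 104.8327407836914), 101.34477233886719)
[ 0.58670214  0.01207622 -0.04892156] -2.802998954089396 [[ 0.80538985 -0.2909204 ]
 [ 4.033224   -0.52338257]
 [-0.37531966 -2.28450615]
 [-0.63260782 -3.88438354]] [[307.96370292 233.57567218]]
```

View pics/ov.png

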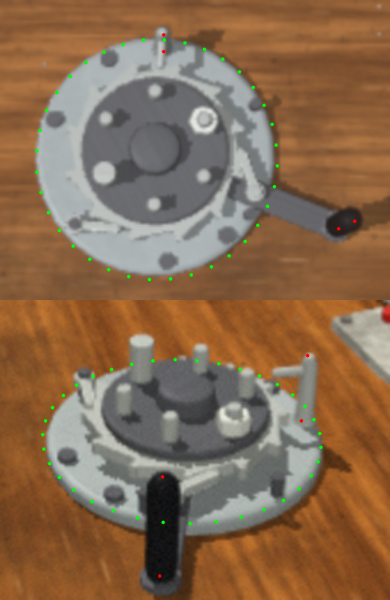

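The overlay agrees with the plate rim, pointer and grip to within about 2 mm. The nut is roughly 50° clockwise of the pointer, so I expect two strokes. Next I'll work out the approach and the arc in tool axes.

```bash
cat > plan.py <<'E'
from h import *
s=robot.get_state();R=s['ee_rot'];p=np.load('p.npy')
k=np.array(pol(p,.16,-108,.057));d=k-s['tool_pos']
print('knob',k,'shift tool',R.T@d)
a=p[2]+np.radians(-18);print('yaw diff deg',np.degrees(a-np.arctan2(R[1,1],R[0,1])))
# arc in tool frame with y along tangent at rest, z down: x axis =y x z
y=np.array([np.cos(a),np.sin(a),0]);z=np.array([0,0,-1.]);x=np.cross(y,z)
Q=np.c_[x,y,z]
for th in np.linspace(0,37.3,9): print(round(th,1),np.round(Q.T@(np.array(pol(p,.16,-108+th,.057))-k),4))
E
python3 plan.py
```

```text
knob [ 0.52987719 -0.13749291  0.057     ] shift tool [ 0.46205664 -0.30627176  0.17416027]
yaw diff deg 51.333636105769706
0.0 [0. 0. 0.]
4.7 [0.0005 0.013  0.    ]
9.3 [0.0021 0.0259 0.    ]
14.0 [0.0047 0.0387 0.    ]
18.6 [0.0084 0.0512 0.    ]
23.3 [0.0131 0.0633 0.    ]
28.0 [0.0187 0.0751 0.    ]
32.6 [0.0253 0.0863 0.    ]
37.3 [0.0327 0.097  0.    ]
```

```bash
python3 -m jog '[[0.04,-0.026,0,0,0,-6,0.085],[0.077,-0.051,0,0,0,-12,0.085],[0.115,-0.077,0,0,0,-18,0.085],[0.154,-0.102,0,0,0,-24,0.085],[0.192,-0.128,0,0,0,-30,0.085],[0.231,-0.153,0,0,0,-36,0.085],[0.27,-0.179,0,0,0,-42,0.085],[0.308,-0.204,0,0,0,-48,0.085],[0.35,-0.23,0,0,0,-51.3,0.085],[0.385,-0.255,0,0,0,-51.3,0.085],[0.425,-0.28,0,0,0,-51.3,0.085],[0.462,-0.306,0,0,0,-51.3,0.085]]' 20
python3 -m jog '[[0,0,0,0,0,0,0.085],[0,0,0,0,0,0,0.085],[0,0,0,0,0,0,0.085],[0,0,0,0,0,0,0.085]]'; python3 plan.py | head -2
python3 -c "
from h import *
cv2.imwrite('pics/w1.png',robot.camera('wrist')['image'])"
```

```text
clock: 1.2
tool_pos: [0.4974, -0.1788, 0.2313]
ee_rot: [[0.356, 0.935, 0.0], [0.935, -0.356, -0.0], [-0.0, 0.0, -1.0]]
force: [0.1, -0.5, -0.7]
opening: 0.0848
finger_force: 0.0
clock: 1.53
tool_pos: [0.4959, -0.1816, 0.2312]
ee_rot: [[0.357, 0.934, -0.0], [0.934, -0.357, -0.0], [-0.0, -0.0, -1.0]]
force: [-0.6, -0.1, 0.4]
opening: 0.0854
finger_force: 0.0
knob [ 0.52987719 -0.13749291  0.057     ] shift tool [0.05332657 0.01602126 0.17416866]
yaw diff deg 0.10225157429212799
```

View pics/w1.png

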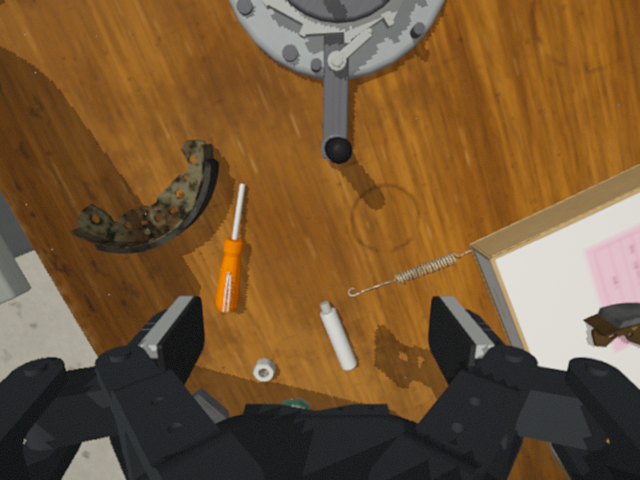

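The wrist view shows the knob top at (339,150), inboard of the fingers. The move fell short, with about (0.053, 0.016) m left to go. I'll check the projection and close that gap first.

```bash
python3 -m jog '[[0.027,0.008,0,0,0,0,0.085],[0.053,0.016,0,0,0,0,0.085],[0.053,0.016,0.03,0,0,0,0.085],[0.053,0.016,0.06,0,0,0,0.085],[0.053,0.016,0.06,0,0,0,0.085],[0.053,0.016,0.06,0,0,0,0.085]]'
python3 - <<'E'
from h import *
p=np.load('p.npy');w=robot.camera('wrist');print(proj(w,[pol(p,.16,-108,.095)]))
cv2.imwrite('pics/w2.png',w['image'])
E
python3 plan.py|head -2
```

```text
clock: 2.08
tool_pos: [0.5288, -0.1373, 0.1703]
ee_rot: [[0.357, 0.934, -0.003], [0.934, -0.357, 0.001], [0.0, -0.003, -1.0]]
force: [-0.1, 0.5, 0.2]
opening: 0.0847
finger_force: 0.0
[[316.66763178 250.30234586]]
knob [ 0.52987719 -0.13749291  0.057     ] shift tool [ 2.95273273e-04 -3.82397690e-05  1.15171018e-01]
yaw diff deg 0.12719445471650195
```

View pics/w2.png

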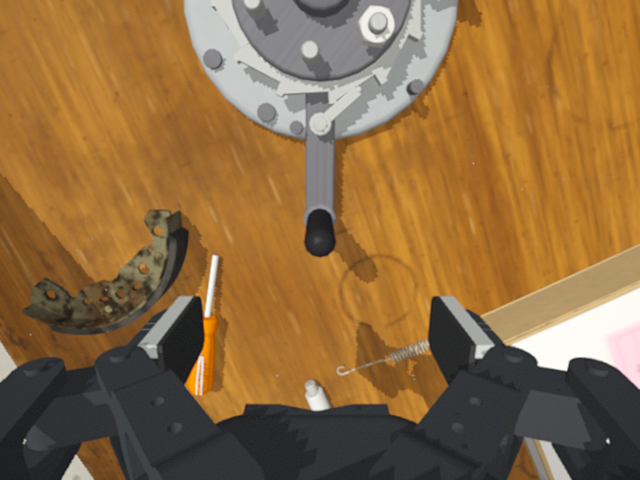

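The knob top is at (319,238) against a predicted (317,250), so it sits about 4 mm further inboard. I'll shift +3 mm in x, descend and close.

```bash
python3 -m jog '[[0.003,0,0.03,0,0,0,0.085],[0.003,0,0.06,0,0,0,0.085],[0.003,0,0.09,0,0,0,0.06],[0.003,0,0.113,0,0,0,0.04],[0.003,0,0.113,0,0,0,0.015],[0.003,0,0.113,0,0,0,0.015],[0.003,0,0.113,0,0,0,0.015],[0.003,0,0.113,0,0,0,0.015],[0.003,0,0.113,0,0,0,0.015],[0.003,0,0.113,0,0,0,0.015]]' 25
```

```text
clock: 2.97
tool_pos: [0.5329, -0.1353, 0.0615]
ee_rot: [[0.356, 0.935, 0.003], [0.935, -0.356, -0.003], [-0.001, 0.004, -1.0]]
force: [-3.3, -0.6, 7.9]
opening: 0.0191
finger_force: 25.1
```

Gripped. First half of stroke 1, to check forces.

```bash
python3 -m jog '[[0.0005,0.013,0,0,0,-4.7,0.015],[0.002,0.026,0,0,0,-9.3,0.015],[0.0047,0.0387,0,0,0,-14,0.015],[0.0084,0.051,0,0,0,-18.6,0.015],[0.0131,0.0633,0,0,0,-23.3,0.015],[0.0131,0.0633,0,0,0,-23.3,0.015]]'
```

```text
clock: 3.47
tool_pos: [0.5977, -0.1455, 0.0615]
ee_rot: [[-0.048, 0.999, 0.003], [0.999, 0.048, -0.002], [-0.003, 0.003, -1.0]]
force: [-3.8, -0.7, 10.7]
opening: 0.0191
finger_force: 25.3
```

```bash
python3 -m jog '[[0.0003,0.0098,0,0,0,-3.5,0.015],[0.0012,0.0195,0,0,0,-7,0.015],[0.0027,0.029,0,0,0,-10.5,0.015],[0.0048,0.0387,0,0,0,-14,0.015],[0.0048,0.0387,0,0,0,-14,0.015]]'
python3 -m jog '[[0.0002,0.003,0,0,0,-1,0.015],[0.0002,0.003,0,0,0,-1,0.015]]'
python3 - <<'E'
from h import *
s=robot.get_state();p=np.load('p.npy');d=s['tool_pos'][:2]-p[:2];print(s['tool_pos'],np.hypot(*d),np.degrees(np.arctan2(d[1],d[0])-p[2])+108)
t=robot.camera('top');cv2.imwrite('pics/t1.png',cv2.resize(t['image'][150:310,230:420],None,fx=3,fy=3,interpolation=2))
E
```

```text
clock: 3.88
tool_pos: [0.6337, -0.1393, 0.0615]
ee_rot: [[-0.286, 0.958, -0.001], [0.958, 0.286, -0.004], [-0.003, -0.002, -1.0]]
force: [-12.9, -3.1, 12.8]
opening: 0.0192
finger_force: 25.9
clock: 4.05
tool_pos: [0.6345, -0.1391, 0.0614]
ee_rot: [[-0.299, 0.954, -0.005], [0.954, 0.299, -0.005], [-0.003, -0.006, -1.0]]
force: [-23.2, -5.3, 16.5]
opening: 0.0189
finger_force: 27.0
[ 0.63446636 -0.1390991   0.06141477] 0.15854147514827374 38.337060858074054
```

View pics/t1.png

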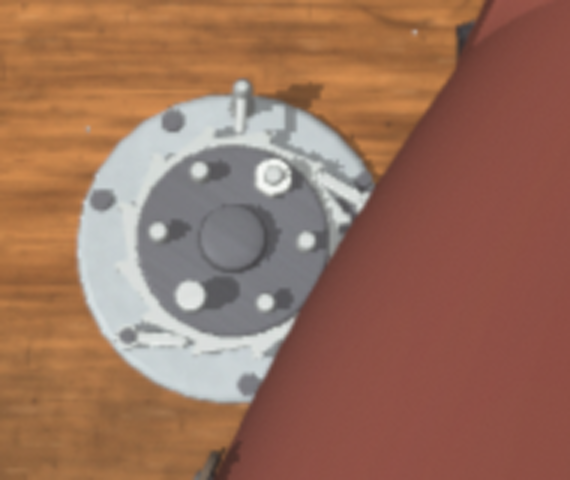

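The lever is at its stop (23 N). The nut at crop (274,175) is now about 30° clockwise of the pointer, so one more stroke is needed. Now back to rest.

```bash
python3 -m jog '[[0.0009,-0.0167,0,0,0,6,0.015],[0.0035,-0.0333,0,0,0,12,0.015],[0.0078,-0.0494,0,0,0,18,0.015],[0.0138,-0.0651,0,0,0,24,0.015],[0.0214,-0.08,0,0,0,30,0.015],[0.0306,-0.094,0,0,0,36,0.015],[0.0353,-0.1003,0,0,0,38.8,0.015],[0.0353,-0.1003,0,0,0,38.8,0.015],[0.0353,-0.1003,0,0,0,38.8,0.015]]'
```

```text
clock: 4.85
tool_pos: [0.5321, -0.1347, 0.0617]
ee_rot: [[0.364, 0.931, 0.005], [0.931, -0.364, -0.003], [-0.001, 0.006, -1.0]]
force: [-1.7, -0.8, 11.3]
opening: 0.0188
finger_force: 28.0
```

Back at rest. Stroke 2 out:

```bash
python3 -m jog '[[0.0005,0.013,0,0,0,-4.7,0.015],[0.002,0.026,0,0,0,-9.3,0.015],[0.0047,0.0387,0,0,0,-14,0.015],[0.0084,0.051,0,0,0,-18.6,0.015],[0.0131,0.0633,0,0,0,-23.3,0.015],[0.0187,0.0751,0,0,0,-28,0.015],[0.0253,0.0863,0,0,0,-32.6,0.015],[0.0306,0.094,0,0,0,-36,0.015],[0.0353,0.1003,0,0,0,-38.8,0.015],[0.0353,0.1003,0,0,0,-38.8,0.015],[0.0353,0.1003,0,0,0,-38.8,0.015]]'
python3 - <<'E'
from h import *
t=robot.camera('top');cv2.imwrite('pics/t2.png',cv2.resize(t['image'][150:310,230:420],None,fx=3,fy=3,interpolation=2))
E
```

```text
clock: 5.77
tool_pos: [0.6344, -0.1387, 0.0614]
ee_rot: [[-0.3, 0.954, -0.005], [0.954, 0.3, -0.004], [-0.002, -0.006, -1.0]]
force: [-23.8, -3.9, 22.5]
opening: 0.019
finger_force: 30.2
```

View pics/t2.png

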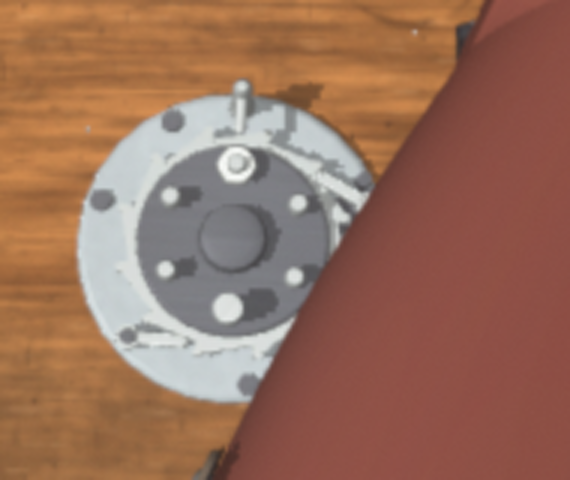

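The nut at (236,163) is now in line with the pointer beak at (239,125). I'll bring the lever back, open, lift and back off.

```bash
python3 -m jog '[[0.0009,-0.0167,0,0,0,6,0.015],[0.0035,-0.0333,0,0,0,12,0.015],[0.0078,-0.0494,0,0,0,18,0.015],[0.0138,-0.0651,0,0,0,24,0.015],[0.0214,-0.08,0,0,0,30,0.015],[0.0306,-0.094,0,0,0,36,0.015],[0.0353,-0.1003,0,0,0,38.8,0.015],[0.0353,-0.1003,0,0,0,38.8,0.015],[0.0353,-0.1003,0,0,0,38.8,0.015]]'
python3 -m jog '[[0,0,0,0,0,0,0.08],[0,0,0,0,0,0,0.08],[0,0,0,0,0,0,0.08],[0,0,0,0,0,0,0.08],[0,0,0,0,0,0,0.08],[0,0,-0.03,0,0,0,0.08],[0,0,-0.06,0,0,0,0.08],[0,0,-0.09,0,0,0,0.08],[-0.03,0,-0.12,0,0,0,0.08],[-0.06,0,-0.12,0,0,0,0.08],[-0.1,0,-0.12,0,0,0,0.08],[-0.1,0,-0.12,0,0,0,0.08]]'
python3 -m jog '[[0,0,0,0,0,0,0.08],[0,0,0,0,0,0,0.08],[0,0,0,0,0,0,0.08]]'
python3 - <<'E'
from h import *
p=np.load('p.npy');t=robot.camera('top');im=cv2.resize(t['image'][150:310,230:420],None,fx=3,fy=3,interpolation=2)
for q in proj(t,[pol(p,.045,0,.058),pol(p,.16,-108,.095)]): cv2.circle(im,tuple(int(v) for v in (q-[230,150]+.5)*3),3,(0,0,255),-1)
cv2.imwrite('pics/t3.png',im)
E
```

```text
clock: 6.57
tool_pos: [0.5321, -0.1343, 0.0615]
ee_rot: [[0.363, 0.932, 0.005], [0.932, -0.363, -0.002], [-0.0, 0.005, -1.0]]
force: [-0.7, 0.8, 10.2]
opening: 0.0192
finger_force: 28.6
clock: 7.57
tool_pos: [0.4922, -0.2317, 0.1788]
ee_rot: [[0.368, 0.93, 0.0], [0.93, -0.368, -0.003], [-0.002, 0.001, -1.0]]
force: [-0.4, -0.3, -0.2]
opening: 0.08
finger_force: 0.0
clock: 7.82
tool_pos: [0.4939, -0.2256, 0.178]
ee_rot: [[0.363, 0.932, -0.0], [0.932, -0.363, 0.001], [0.0, -0.001, -1.0]]
force: [0.3, -0.2, 0.0]
opening: 0.0799
finger_force: 0.0
```

View pics/t3.png

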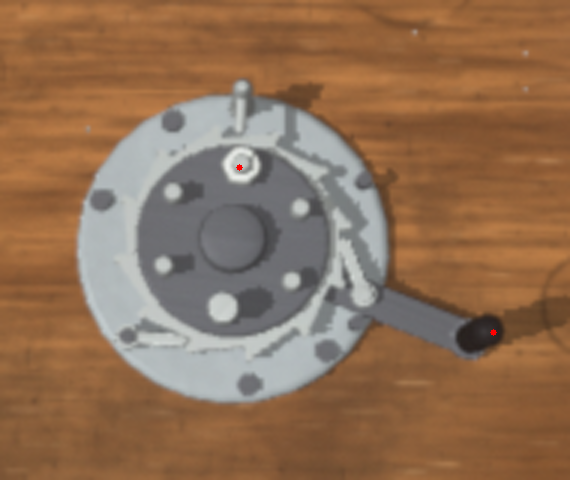

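The nut at (241,164) sits on the predicted pointer line (239,168). The lever is at rest and the arm is clear.

```bash
python3 -c "
from rig import robot
print(robot.hand_in())"
```

```text
the job is handed in; nothing more can be done
None
```

Two full lever strokes brought the hex nut to the pointer; the last picture shows it in line, with the lever back at rest and the arm clear, and I handed the job in at about 8 s (no verdict was returned).

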